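Square up a drilled nesting block in the gluing jig

TASK

On the plywood squaring jig, push the drilled nesting block (the one with holes in its top) along the board into the corner, until one long side lies flat against the red fence and one end lies flat against the blue stop. Only push it, with the fingertips or the outside of the fingers: do not lift, tip or carry it. Leave the plain block and everything else where it is.

Things in the scene. Friction and masses are not known exactly. Their poses are not given: they have to be found in the camera images.
- jig: Jig fixed flat on the table. Plywood board x -130..137, y -250..237 mm, 12 mm thick; origin on its underside, sliding surface 12 mm above. Red fence along the whole +x edge, inner face at x = 115; blue stop at the +y edge from x = 0 to the fence, inner face at y = 215; both rise 25 mm above the board. Block centre when home: x 80, y 150 (pencil lines mark its free sides). Yaw within 0.12 rad.
- drilled_block: Pine block with 15 dark holes in its top, 70 mm (own x) by 130 mm (own y) by 45 mm high, 0.15 to 0.3 kg, loose on the board. Origin at the centre of its underside, z up. Starts on the half of the board away from the fence, yaw within 0.3 rad of the jig's, in either of two places along the jig's y; the plain block is in the other.
- plain_block: Pine block without holes, same size and origin as the drilled block, loose on the board; must stay where it is.
- small_slice: Log slice, 48 mm across, 20 mm high, loose on the board near its corner at -x, +y; origin at the centre of its underside; must stay.
- big_slice: Log slice, 90 mm across, 25 mm high, on the table left of the jig; origin at the centre of its underside; must stay.
- yellow_tray: Open yellow plastic tray, 80 x 110 x 35 mm, on the table right of the jig; origin at the centre of its underside; must stay.
- brush: Brush lying on the table left of the jig, handle to its own -x; must stay.
There are look-alikes about, which are no part of the job. What is shaped like the drilled_block but green, orange or purple is not meant.

How it is judged:
By the outcome, as a careful person would: the job done as asked, in the order asked, and still so for the second after the job is handed in, with the robot touching nothing.
It also fails if it takes over 64 s, if anything falls off the work surface, if the arm or the gripper's body presses on something with over 40 N, if the wrist force passes 120 N, or if a joint passes its speed limit or range.

ROBOT

A 6-joint arm with a two-finger parallel gripper is mounted at the origin on the work surface. World frame = base frame: x ahead of the robot, y to its left, z up, the work surface at z = 0. Lengths are in m, angles in rad, forces in N, time in s.
With the tool pointing down it reaches from about 0.375 to 0.975 m from the base axis. Payload 3.8 kg.
Tool frame: the origin (TCP) lies midway between the tips of the shut fingers; the grasp point (between the pads) lies 19 mm behind it; z points along the fingers, y is the line along which they close (so a half turn about z gives the same grasp; the last joint's range is limited). The gripper opens to 85 mm and grips with 20 to 120 N. Pads are 22 mm wide; open, the fingers measure 114 mm over their backs; the gripper's body (76 mm by 85 mm) begins 54 mm behind the grasp point. The pads swing forward as they close: fully open they stand 13 mm farther back than shut.
Start: joints at [1.147, 0.264, 1.604, -0, 1.274, -0.037], TCP at [0.255, 0.625, 0.231] pointing down, gripper open.
Joint ranges: [-2.63, 2.63], [-0.94, 2.18], [0.31, 2.57], [-1.31, 4.45], [0, 2.66], [-2.55, 2.55]. Speed limits (rad/s): [2.57, 2.57, 3.14, 3.14, 3.14, 3.14].

INTERFACE

Orientations are given as a rotation vector (axis times angle).
In Python, from workcell import bot, imaging gives the robot as it stands.
- The arm moves only by the tool step_arm, never from a script. Its argument "series" is a list of rows, each an object of numbers: "grip": the closure, from -1 (fully open) to 1 (shut); "x", "y", "z": the shift along the tool's x, y, z normalised to -1 to 1, where 1 is 500 mm; "ax", "ay", "az": the turn, a rotation vector about the tool's x, y, z normalised to -1 to 1, where 1 is 30 degrees. A call has 1 to 12 rows; each row is the pose to reach, as a shift and turn from the pose commanded when the call began, along the tool's axes at that moment; what a row does not reach only later rows make up. A row lasts 1/10 s, in which the tool goes at most 50 mm and 8.59 degrees, less where a joint would pass 70% of its speed; a pose out of reach is approached as far as the arm can. A call with a number of a shift or a turn outside -1 to 1 is refused whole. A call with a gripper value outside its range is refused whole. The fingers move at their own pace and stop on an object; "force" is the grip in N (left out, the last holds). Time passes only in rows, so rows that repeat a pose let the fingers close. It gives the time, the measured TCP pose, the force, the opening and the grip force at its end, in the units of the state.
- bot.read_state(): the state, without advancing time (a new reading comes with each control period).
- imaging.read_camera(name): name is "scene" or "side" or "wrist"; returns a dict with "img" (384x512x3 uint8, red, green, blue), "fx", "fy", "cx", "cy" (pixels), "R" (3x3) and "t" (3): a world point X has camera coordinates R X + t. Camera axes: x right, y down, z forward; pixel columns grow to the right and rows downward; lengths in m; the calibration is good to about 2 mm. A picture is of the moment at which its call begins. There is no depth.
- bot.finish_job(): hands the job in; it is judged then, once.
The state is a dict: "time": time; "q": joint angles; "joint_vel": joint speeds; "joint_torque": joint torques, N m; "tool_pos": TCP position; "tcp_rot": TCP orientation; "wrist_force": force on the tool from outside, world axes, zero at the start; "torque": the same for the moment, N m; "width": opening from 0.0 (shut) to 1.0 (fully open); "grip_force": force on a finger pad.
Only numpy, scipy, OpenCV 4.12 (cv2) and the standard library are available. Lean on these libraries where they do the work, as an engineer would, in place of code of your own. Each camera call takes 0.05 s, during which the arm holds its last target. There are 200 camera calls.

## Working session

There is one attempt and no reset: what is moved stays moved. The work goes in short steps, Python scripts to look and compute and a tool call to move; the robot and the scene stay as the last step left them, time stands still between calls to the robot, and variables do not carry over. Pictures are saved under pics/ and viewed, at most 10 in all, crops included, and the job is handed in when it is done.

Besides the shell and the picture viewer there is one more tool, called as name([rows], argument=value, ...), one row to a line, values as JSON. step_arm: Moves the arm, as the interface text tells. Scaled input: -1 to 1 covers 500 mm each way for a shift and 30 degrees each way for a turn. Its arguments: {"type":"object","properties":{"series":{"type":"array","items":{"type":"object","properties":{"grip":{"type":"number"},"x":{"type":"number","minimum":-1,"maximum":1},"y":{"type":"number","minimum":-1,"maximum":1},"z":{"type":"number","minimum":-1,"maximum":1},"ax":{"type":"number","minimum":-1,"maximum":1},"ay":{"type":"number","minimum":-1,"maximum":1},"az":{"type":"number","minimum":-1,"maximum":1}}}},"force":{"type":"number"}},"required":["series"]}

```bash
mkdir -p pics; cat > h.py <<'E'
import numpy as np,cv2
from workcell import bot,imaging
def save(n,f):
    c=imaging.read_camera(n); cv2.imwrite(f,c['img'][:,:,::-1]); np.savez(''+n+'.npz',**c); return c
def ray(c,uv,z):
    uv=np.atleast_2d(uv); d=np.c_[(uv[:,0]-c['cx'])/c['fx'],(uv[:,1]-c['cy'])/c['fy'],np.ones(len(uv))]@c['R']
    o=-c['R'].T@c['t']; return o+d*((z-o[2])/d[:,2])[:,None]
def proj(c,P):
    p=np.atleast_2d(P)@c['R'].T+c['t']; return np.c_[p[:,0]/p[:,2]*c['fx']+c['cx'],p[:,1]/p[:,2]*c['fy']+c['cy']]
E
python3 - <<'E'
from h import *
a=save('scene','a.png');b=save('side','b.png')
cv2.imwrite('pics/1.png',cv2.resize(a['img'][:,:,::-1],(800,600)))
cv2.imwrite('pics/2.png',cv2.resize(b['img'][:,:,::-1],(800,600)))
for c in(a,b):print(-c['R'].T@c['t'],c['fx'])
s=bot.read_state();print(s['time'],s['tool_pos'],s['tcp_rot'])
E
```

```text
[ 1.18436265 -0.47510067  0.92550384] 386.499340724293
[0.33772597 0.59094356 0.83999295] 392.59071890949207
0.1 [0.25436083 0.62454162 0.23007448] [-6.03715556e-01 -3.08255237e+00  3.08026819e-03]
```

View pics/1.png

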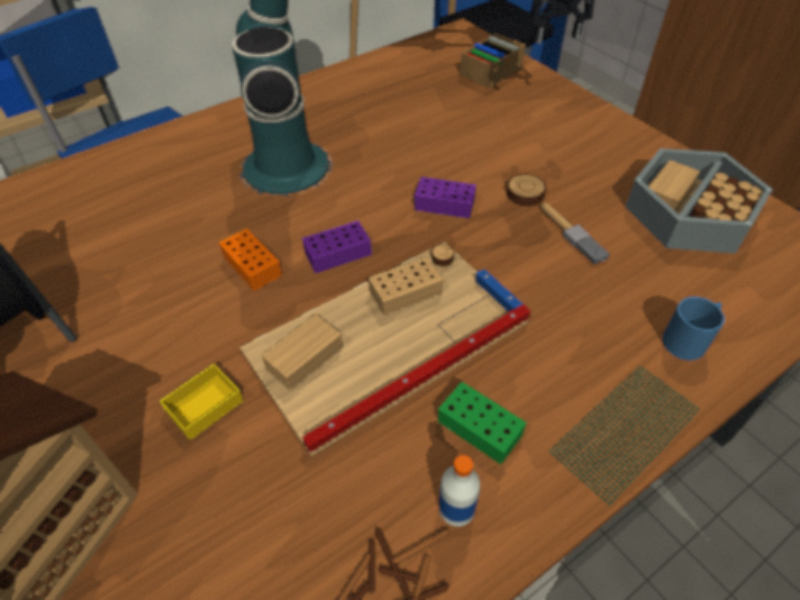

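View pics/2.png

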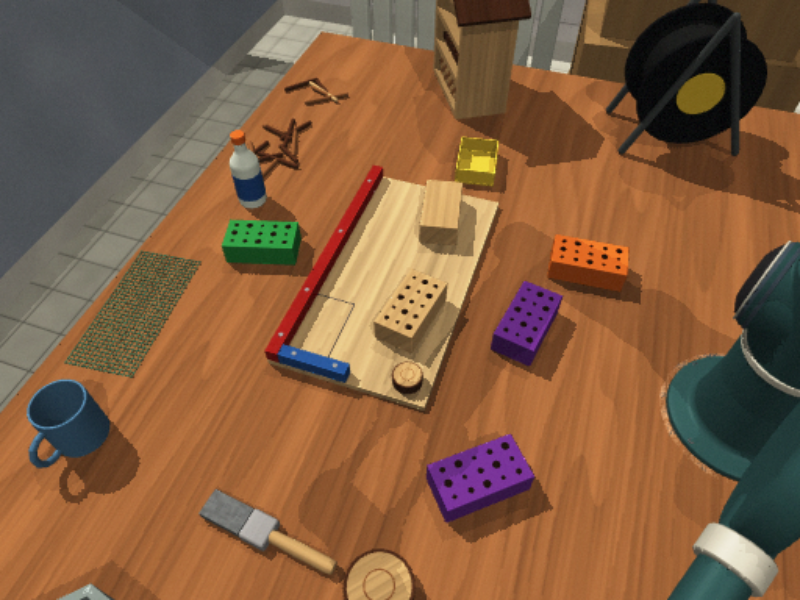

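Candidates with holes: tan block on the board (scene view 405,283; side view 411,305), orange (250,257), purple (337,245) and (445,196), green (481,420). Only the tan one is pine and on the board, so it is the target; I'll confirm it in an enlarged crop.

```bash
python3 - <<'E'
import cv2
a=cv2.imread('a.png')[150:290,150:345];b=cv2.imread('b.png')[105:265,165:325]
cv2.imwrite('pics/3.png',cv2.resize(a,None,fx=4,fy=4,interpolation=cv2.INTER_CUBIC))
cv2.imwrite('pics/4.png',cv2.resize(b,(592,592),interpolation=cv2.INTER_CUBIC))
E
```

```text
(no output)
```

View pics/3.png

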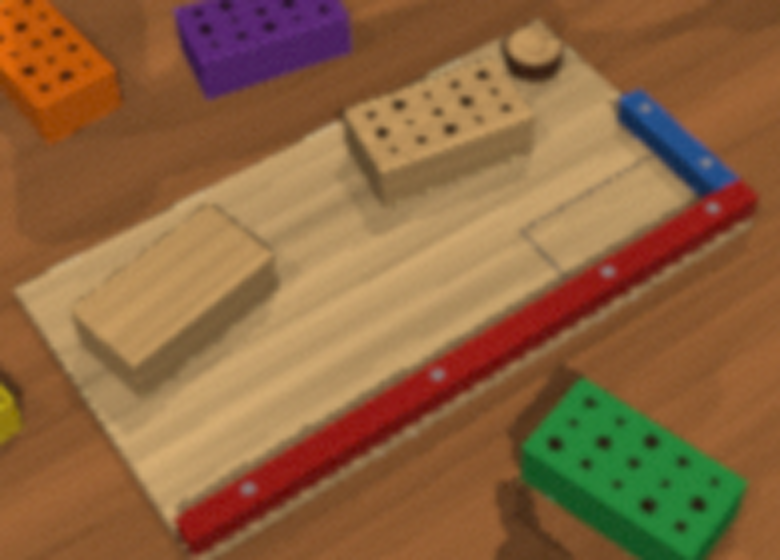

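View pics/4.png

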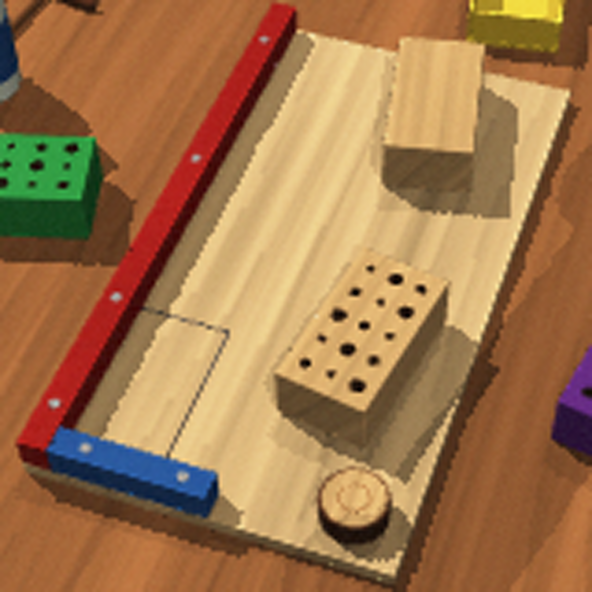

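Crops: the tan block with 15 holes is the drilled block (scene crop 438,115; side crop 362,330). The slice sits beyond it at +y, the plain block toward -y. Now the poses.

```bash
cat > m.py <<'E'
from h import *
a=dict(np.load('scene.npz'));b=dict(np.load('side.npz'))
A=lambda p,z:ray(a,np.array(p)/4+150-.375,z)[:,:2]
B=lambda p,z:ray(b,np.array(p)/3.7+[165,105]-.36,z)[:,:2]
def fit(src,dst):
    src=np.array(src,float);dst=np.array(dst);s0=src.mean(0);d0=dst.mean(0);p=src-s0;q=dst-d0
    th=np.arctan2((p[:,0]*q[:,1]-p[:,1]*q[:,0]).sum(),(p*q).sum());R=np.array([[np.cos(th),-np.sin(th)],[np.sin(th),np.cos(th)]])
    t=d0-R@s0;return th,t,dst-(src@R.T+t)
J=np.array([[-130,-250],[-130,237],[45,85]])/1e3
w=np.r_[A([[18,291],[540,20],[525,232]],.012),B([[570,92],[400,575],[228,330]],.012),B([[22,443],[275,5],[297,12]],.037)]
th,t,r=fit(np.r_[J,J,np.array([[137,237],[137,-250],[115,-250]])/1e3],w);print('jig',th,t,(r*1e3).round(1))
K=np.array([[-35,-65],[-35,65],[35,65],[35,-65]])/1e3
Rj=np.array([[np.cos(th),-np.sin(th)],[np.sin(th),np.cos(th)]])
for n,wa,wb in(('drill',A([[345,112],[493,65],[533,117],[375,165]],.057),B([[448,285],[366,412],[277,375],[363,248]],.057)),('plain',A([[75,313],[210,206],[275,258],[133,368]],.057),B([[483,45],[473,155],[383,148],[400,38]],.057))):
    tb,c,r=fit(np.r_[K,K],np.r_[wa,wb]);print(n,'world',c,tb,'jigframe',(c-t)@Rj,tb-th,(r*1e3).round(1).tolist())
print('slice jig',(np.r_[A([[533,45]],.032),B([[356,500]],.032)]-t)@Rj)
E
python3 m.py
```

```text
jig 0.00023233051842212296 [ 0.58534862 -0.08978132] [[ 5.7  0.7]
 [ 6.1 -1.6]
 [ 4.5 -0.2]
 [-0.4  1.6]
 [-3.1 -3.6]
 [ 1.3 -3.1]
 [-5.1 -2.5]
 [-4.8  2.9]
 [-4.1  5.7]]
drill world [ 0.52958952 -0.00997966] -0.18589805752621363 jigframe [-0.05574057  0.07981461] -0.18613038804463575 [[5.7, -0.6], [8.0, -6.5], [1.3, -2.3], [-5.3, 0.9], [0.3, 3.8], [-3.5, -0.8], [-6.0, 2.6], [-0.6, 2.8]]
plain world [ 0.55234751 -0.2524087 ] 0.20265154300100324 jigframe [-0.0330389 -0.1626197] 0.20241921248258113 [[5.7, 1.1], [3.9, -2.9], [3.5, -3.7], [0.3, -2.1], [-2.3, 2.8], [-2.9, 1.0], [-4.2, 1.7], [-4.0, 2.1]]
slice jig [[-0.08835808  0.19903751]
 [-0.09222907  0.20109199]]
```

```bash
cat > go.py <<'E'
import sys;from h import *
from scipy.spatial.transform import Rotation as Ro
s=bot.read_state();R=Ro.from_rotvec(s['tcp_rot']).as_matrix()
print(s['time'],np.round(s['tool_pos'],4),np.round(s['wrist_force'],1),'ycol',R[:,1].round(3),'z',R[:,2].round(3))
G=np.array([[-1,0,0],[0,1,0],[0,0,-1.]])
print('turn',(Ro.from_matrix(R.T@G).as_rotvec()/np.radians(30)).round(4))
for a in sys.argv[1:]:
    print(a,(R.T@(np.array(eval(a))-s['tool_pos'])/.5).round(4))
E
python3 go.py .455,-.01,.2 ; python3 - <<'E'
from h import *
for f,z in(('scene',.045),('side',.045)):
    c=dict(np.load(f+'.npz'));h=cv2.cvtColor(c['img'],cv2.COLOR_RGB2HSV)
    m=cv2.inRange(h,(125,80,40),(160,255,255))
    for k in cv2.findContours(m,0,2)[0]:
        if cv2.contourArea(k)>200: w=ray(c,cv2.convexHull(k)[:,0],z)[:,:2]; print(f,w.min(0),w.max(0))
E
```

```text
0.1 [0.2544 0.6245 0.2301] [ 0.5 -0.1  0.7] ycol [ 0.377  0.926 -0.002] z [-0.001 -0.002 -1.   ]
turn [-0.0038 -0.0009 -0.7387]
.455,-.01,.2 [-0.8504 -1.0238  0.0621]
scene [ 0.3018921  -0.14015834] [0.42430446 0.00918157]
scene [0.28522737 0.13715732] [0.45433393 0.29276023]
side [0.27930827 0.16570966] [0.41966816 0.31163593]
side [ 0.29692013 -0.12330496] [0.38643535 0.04239953]
```

step_arm([
  {"x": -0.75, "y": -0.9, "z": 0, "az": -0.739, "grip": -1},
  {"x": -0.75, "y": -0.9, "z": 0, "az": -0.739, "grip": -1},
  {"x": -0.75, "y": -0.9, "z": 0, "az": -0.739, "grip": -1},
  {"x": -0.75, "y": -0.9, "z": 0, "az": -0.739, "grip": -1},
  {"x": -0.75, "y": -0.9, "z": 0, "az": -0.739, "grip": -1},
  {"x": -0.75, "y": -0.9, "z": 0, "az": -0.739, "grip": -1},
  {"x": -0.75, "y": -0.9, "z": 0, "az": -0.739, "grip": -1},
  {"x": -0.75, "y": -0.9, "z": 0, "az": -0.739, "grip": -1},
  {"x": -0.75, "y": -0.9, "z": 0, "az": -0.739, "grip": -1},
  {"x": -0.75, "y": -0.9, "z": 0, "az": -0.739, "grip": -1},
  {"x": -0.75, "y": -0.9, "z": 0, "az": -0.739, "grip": -1},
  {"x": -0.75, "y": -0.9, "z": 0, "az": -0.739, "grip": -1},
])

```text
validation failed for argument at $.se...
```

```bash
python3 go.py .455,-.01,.17
```

```text
0.1 [0.2544 0.6245 0.2301] [ 0.5 -0.1  0.7] ycol [ 0.377  0.926 -0.002] z [-0.001 -0.002 -1.   ]
turn [-0.0038 -0.0009 -0.7387]
.455,-.01,.17 [-0.8504 -1.0237  0.1221]
```

step_arm([
  {"x": -0.75, "y": -0.9, "z": 0, "ax": 0, "ay": 0, "az": -0.739, "grip": -1},
])

```text
time: 0.2
tool_pos: [0.2684, 0.5804, 0.2295]
tcp_rot: [-0.362, -3.119, -0.001]
wrist_force: [0.6, 0.0, 0.4]
width: 1.0
grip_force: 0.0
```

```bash
python3 go.py .455,-.01,.2
```

```text
0.2 [0.2684 0.5804 0.2295] [0.6 0.  0.4] ycol [0.229 0.973 0.001] z [-0.001  0.001 -1.   ]
turn [ 0.0013 -0.0028 -0.4409]
.455,-.01,.2 [-0.6335 -1.0642  0.0575]
```

step_arm([
  {"x": -0.6, "y": -0.98, "z": 0, "ax": 0, "ay": 0, "az": -0.441, "grip": -1},
  {"x": -0.6, "y": -0.98, "z": 0, "ax": 0, "ay": 0, "az": -0.441, "grip": -1},
  {"x": -0.6, "y": -0.98, "z": 0, "ax": 0, "ay": 0, "az": -0.441, "grip": -1},
  {"x": -0.6, "y": -0.98, "z": 0, "ax": 0, "ay": 0, "az": -0.441, "grip": -1},
  {"x": -0.6, "y": -0.98, "z": 0, "ax": 0, "ay": 0, "az": -0.441, "grip": -1},
  {"x": -0.6, "y": -0.98, "z": 0, "ax": 0, "ay": 0, "az": -0.441, "grip": -1},
  {"x": -0.6, "y": -0.98, "z": 0, "ax": 0, "ay": 0, "az": -0.441, "grip": -1},
  {"x": -0.6, "y": -0.98, "z": 0, "ax": 0, "ay": 0, "az": -0.441, "grip": -1},
  {"x": -0.6, "y": -0.98, "z": 0, "ax": 0, "ay": 0, "az": -0.441, "grip": -1},
  {"x": -0.6, "y": -0.98, "z": 0, "ax": 0, "ay": 0, "az": -0.441, "grip": -1},
  {"x": -0.6, "y": -0.98, "z": 0, "ax": 0, "ay": 0, "az": -0.441, "grip": -1},
  {"x": -0.6, "y": -0.98, "z": 0, "ax": 0, "ay": 0, "az": -0.441, "grip": -1},
])

```text
time: 1.4
tool_pos: [0.4468, 0.0274, 0.2311]
tcp_rot: [0.014, 3.141, -0.002]
wrist_force: [-0.5, 1.4, 0.2]
width: 1.0
grip_force: 0.0
```

```bash
python3 go.py .45,-.01,.1 .45,-.01,.014; python3 -c "
from h import *
c=save('wrist','w.png');cv2.imwrite('pics/5.png',cv2.resize(c['img'][:,:,::-1],(800,600)))"
```

```text
1.4 [0.4468 0.0274 0.2311] [-0.5  1.4  0.2] ycol [ 0.009  1.    -0.001] z [ 0.    -0.001 -1.   ]
turn [-0.0022  0.0003 -0.0168]
.45,-.01,.1 [-0.0071 -0.0744  0.2623]
.45,-.01,.014 [-0.0071 -0.0742  0.4343]
```

View pics/5.png

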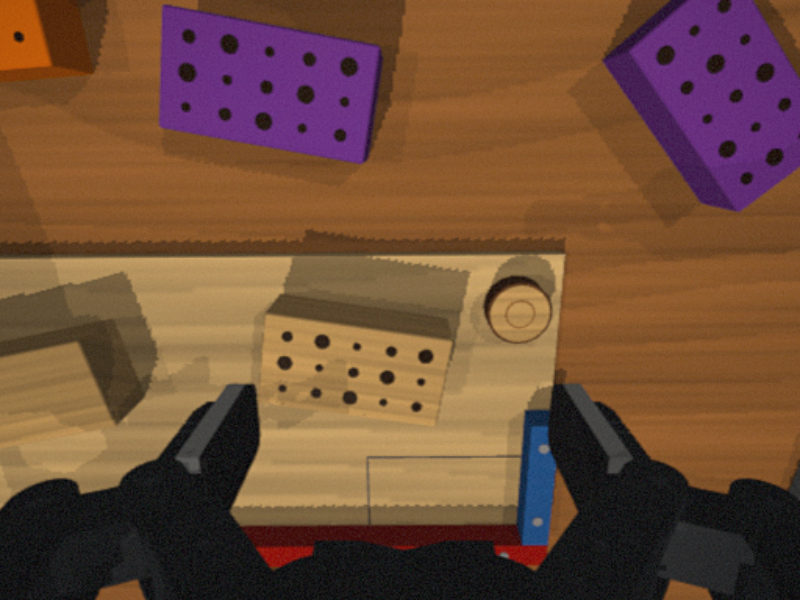

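The wrist view shows the drilled block's top (265–450, 313–425), slice at (518,310), pencil corner (368,457), blue stop inner edge at column ~525, and the board's -x edge at row ~254. I refine positions with this view.

```bash
python3 - <<'E'
from h import *
from m import fit
c=dict(np.load('wrist.npz'));f=lambda p,z:ray(c,np.array(p)*.64-.2,z)[:,:2]
w=f([[565,253],[368,457]],.012);print(w)
th,t,r=fit(np.array([[-130,237],[45,85]])/1e3,w);print('jig',th,t,r)
e=f([[5,256],[565,253]],.012);print('edge',e,np.arctan2(e[0,0]-e[1,0],e[1,1]-e[0,1]))
k=f([[266,313],[452,340],[437,425]],.057);print('corners',k)
print('base',f([[283,295],[452,320]],.012))
th,t2,r=fit(np.array([[-35,-65],[-35,65],[35,65]])/1e3,k);print('blk',th,t2,'rel',t2-t,r)
E
```

```text
jig 0.00023233051842212296 [ 0.58534862 -0.08978132] [[ 5.7  0.7]
 [ 6.1 -1.6]
 [ 4.5 -0.2]
 [-0.4  1.6]
 [-3.1 -3.6]
 [ 1.3 -3.1]
 [-5.1 -2.5]
 [-4.8  2.9]
 [-4.1  5.7]]
drill world [ 0.52958952 -0.00997966] -0.18589805752621363 jigframe [-0.05574057  0.07981461] -0.18613038804463575 [[5.7, -0.6], [8.0, -6.5], [1.3, -2.3], [-5.3, 0.9], [0.3, 3.8], [-3.5, -0.8], [-6.0, 2.6], [-0.6, 2.8]]
plain world [ 0.55234751 -0.2524087 ] 0.20265154300100324 jigframe [-0.0330389 -0.1626197] 0.20241921248258113 [[5.7, 1.1], [3.9, -2.9], [3.5, -3.7], [0.3, -2.1], [-2.3, 2.8], [-2.9, 1.0], [-4.2, 1.7], [-4.0, 2.1]]
slice jig [[-0.08835808  0.19903751]
 [-0.09222907  0.20109199]]
[[ 0.45350003  0.14744486]
 [ 0.6291342  -0.00364004]]
jig 0.004777132028189732 [ 0.58458575 -0.08889272] [[ 4.49747034e-05 -3.86883606e-05]
 [-4.49747034e-05  3.86883606e-05]]
edge [[ 0.45239411 -0.26793751]
 [ 0.45350003  0.14744486]] -0.0026623950698426613
corners [[ 0.48270259 -0.06484846]
 [ 0.50335733  0.06079618]
 [ 0.56995145  0.05130774]]
base [[ 0.48444992 -0.06394901]
 [ 0.50576505  0.06494364]]
blk -0.1542215127807678 [ 0.52687042 -0.00744982] rel [-0.05771532  0.0814429 ] [[ 4.01478574e-04  1.45352581e-03]
 [ 1.08680166e-03 -1.35892331e-03]
 [-1.48828023e-03 -9.46025066e-05]]
```

step_arm([
  {"x": -0.005, "y": -0.069, "z": 0.1, "ax": 0, "ay": 0, "az": -0.017, "grip": -1},
  {"x": -0.005, "y": -0.069, "z": 0.2, "ax": 0, "ay": 0, "az": -0.017, "grip": -1},
  {"x": -0.005, "y": -0.069, "z": 0.3, "ax": 0, "ay": 0, "az": -0.017, "grip": -1},
  {"x": -0.005, "y": -0.069, "z": 0.38, "ax": 0, "ay": 0, "az": -0.017, "grip": -1},
  {"x": -0.005, "y": -0.069, "z": 0.43, "ax": 0, "ay": 0, "az": -0.017, "grip": -1},
  {"x": -0.005, "y": -0.069, "z": 0.43, "ax": 0, "ay": 0, "az": -0.017, "grip": -1},
  {"x": -0.005, "y": -0.069, "z": 0.43, "ax": 0, "ay": 0, "az": -0.017, "grip": -1},
])

```text
time: 2.15
tool_pos: [0.4485, -0.0036, 0.0163]
tcp_rot: [0.005, -3.14, -0.0]
wrist_force: [-0.6, -0.6, 0.6]
width: 0.998
grip_force: 0.0
```

```bash
python3 go.py .6,-.0075,.016 .618,-.0075,.016
```

```text
2.15 [ 0.4485 -0.0036  0.0163] [-0.6 -0.6  0.6] ycol [-0.003  1.     0.   ] z [-0.001  0.    -1.   ]
turn [ 0.0002 -0.0023  0.0061]
.6,-.0075,.016 [-3.029e-01 -8.900e-03  2.000e-04]
.618,-.0075,.016 [-3.389e-01 -9.000e-03  2.000e-04]
```

step_arm([
  {"x": -0.03, "y": -0.004, "z": 0, "ax": 0, "ay": 0, "az": 0.006, "grip": -1},
  {"x": -0.05, "y": -0.008, "z": 0, "ax": 0, "ay": 0, "az": 0.006, "grip": -1},
  {"x": -0.07, "y": -0.008, "z": 0, "ax": 0, "ay": 0, "az": 0.006, "grip": -1},
  {"x": -0.09, "y": -0.008, "z": 0, "ax": 0, "ay": 0, "az": 0.006, "grip": -1},
  {"x": -0.11, "y": -0.008, "z": 0, "ax": 0, "ay": 0, "az": 0.006, "grip": -1},
  {"x": -0.13, "y": -0.008, "z": 0, "ax": 0, "ay": 0, "az": 0.006, "grip": -1},
  {"x": -0.15, "y": -0.008, "z": 0, "ax": 0, "ay": 0, "az": 0.006, "grip": -1},
  {"x": -0.17, "y": -0.008, "z": 0, "ax": 0, "ay": 0, "az": 0.006, "grip": -1},
  {"x": -0.19, "y": -0.008, "z": 0, "ax": 0, "ay": 0, "az": 0.006, "grip": -1},
  {"x": -0.21, "y": -0.008, "z": 0, "ax": 0, "ay": 0, "az": 0.006, "grip": -1},
  {"x": -0.23, "y": -0.008, "z": 0, "ax": 0, "ay": 0, "az": 0.006, "grip": -1},
  {"x": -0.25, "y": -0.008, "z": 0, "ax": 0, "ay": 0, "az": 0.006, "grip": -1},
])

```text
time: 3.35
tool_pos: [0.5746, -0.0073, 0.0161]
tcp_rot: [-0.0, -3.141, -0.0]
wrist_force: [-1.6, 0.7, -0.1]
width: 0.998
grip_force: 0.7
```

```bash
python3 go.py .6,-.0075,.016 .618,-.0075,.016; python3 -c "
from h import *
c=save('side','s.png');cv2.imwrite('pics/6.png',cv2.resize(c['img'][105:265,165:325,::-1],(592,592)))"
```

```text
3.35 [ 0.5746 -0.0073  0.0161] [-1.6  0.7 -0.1] ycol [0. 1. 0.] z [-0.  0. -1.]
turn [ 0.     -0.0002 -0.0002]
.6,-.0075,.016 [-0.0509 -0.0003  0.0002]
.618,-.0075,.016 [-0.0869 -0.0003  0.0002]
```

View pics/6.png

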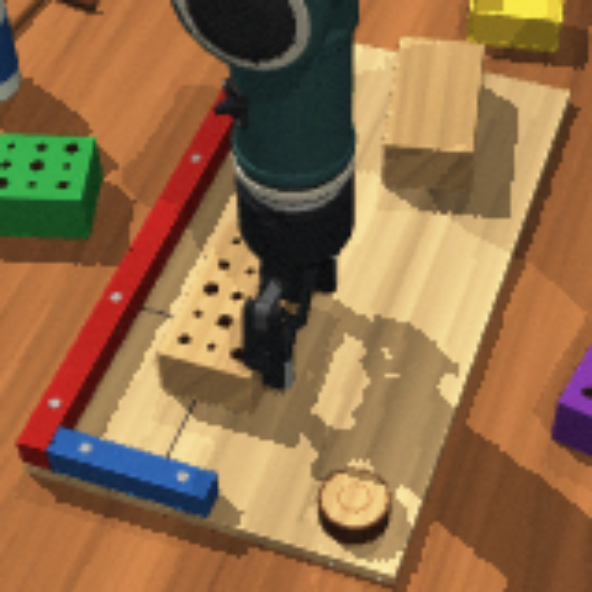

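The block (top front corner at 160,355) is squared on both fingers and about 45 mm from the fence. I'll keep pushing gently.

step_arm([
  {"x": -0.02, "y": 0, "z": 0, "ax": 0, "ay": 0, "az": 0, "grip": -1},
  {"x": -0.036, "y": 0, "z": 0, "ax": 0, "ay": 0, "az": 0, "grip": -1},
  {"x": -0.05, "y": 0, "z": 0, "ax": 0, "ay": 0, "az": 0, "grip": -1},
  {"x": -0.06, "y": 0, "z": 0, "ax": 0, "ay": 0, "az": 0, "grip": -1},
  {"x": -0.068, "y": 0, "z": 0, "ax": 0, "ay": 0, "az": 0, "grip": -1},
  {"x": -0.074, "y": 0, "z": 0, "ax": 0, "ay": 0, "az": 0, "grip": -1},
  {"x": -0.078, "y": 0, "z": 0, "ax": 0, "ay": 0, "az": 0, "grip": -1},
])

```text
time: 4.1
tool_pos: [0.6128, -0.0074, 0.0163]
tcp_rot: [-0.0, -3.141, -0.0]
wrist_force: [-1.7, -0.6, 0.6]
width: 1.001
grip_force: 0.9
```

step_arm([
  {"x": -0.004, "y": 0, "z": 0, "ax": 0, "ay": 0, "az": 0, "grip": -1},
  {"x": -0.008, "y": 0, "z": 0, "ax": 0, "ay": 0, "az": 0, "grip": -1},
  {"x": -0.01, "y": 0, "z": 0, "ax": 0, "ay": 0, "az": 0, "grip": -1},
])

```text
time: 4.4
tool_pos: [0.6179, -0.0074, 0.0163]
tcp_rot: [0.0, 3.142, -0.0]
wrist_force: [-2.6, -0.3, 2.0]
width: 1.002
grip_force: 0.9
```

step_arm([
  {"x": -0.003, "y": 0, "z": 0, "ax": 0, "ay": 0, "az": 0, "grip": -1},
  {"x": -0.005, "y": 0, "z": 0, "ax": 0, "ay": 0, "az": 0, "grip": -1},
])

```text
time: 4.6
tool_pos: [0.6184, -0.0073, 0.016]
tcp_rot: [-0.001, -3.137, -0.0]
wrist_force: [-8.3, -0.4, 5.4]
width: 0.998
grip_force: 4.3
```

step_arm([
  {"x": -0.004, "y": 0, "z": 0, "ax": 0, "ay": 0, "az": 0, "grip": -1},
  {"x": -0.004, "y": 0, "z": 0, "ax": 0, "ay": 0, "az": 0, "grip": -1},
])

```text
time: 4.8
tool_pos: [0.6182, -0.0074, 0.0156]
tcp_rot: [-0.001, -3.133, -0.0]
wrist_force: [-11.2, 0.8, 8.4]
width: 1.004
grip_force: 5.9
```

step_arm([
  {"x": 0.03, "y": 0, "z": 0, "ax": 0, "ay": 0, "az": 0, "grip": -1},
  {"x": 0.06, "y": 0, "z": 0, "ax": 0, "ay": 0, "az": 0, "grip": -1},
  {"x": 0.06, "y": 0, "z": -0.1, "ax": 0, "ay": 0, "az": 0, "grip": -1},
  {"x": 0.06, "y": 0, "z": -0.2, "ax": 0, "ay": 0, "az": 0, "grip": 1},
  {"x": 0.0, "y": -0.1, "z": -0.25, "ax": 0, "ay": 0, "az": 0, "grip": 1},
  {"x": -0.06, "y": -0.2, "z": -0.25, "ax": 0, "ay": 0, "az": 0, "grip": 1},
  {"x": -0.094, "y": -0.22, "z": -0.25, "ax": 0, "ay": 0, "az": 0, "grip": 1},
  {"x": -0.094, "y": -0.22, "z": -0.25, "ax": 0, "ay": 0, "az": 0, "grip": 1},
  {"x": -0.094, "y": -0.22, "z": -0.25, "ax": 0, "ay": 0, "az": 0, "grip": 1},
])

```text
time: 5.7
tool_pos: [0.6698, -0.1182, 0.1411]
tcp_rot: [0.003, 3.141, 0.0]
wrist_force: [0.1, 1.5, -0.1]
width: 0.0
grip_force: 0.0
```

```bash
python3 go.py .664,-.115,.028; python3 -c "
from h import *
c=save('wrist','w.png');cv2.imwrite('pics/7.png',cv2.resize(c['img'][:,:,::-1],(800,600)))"
```

```text
5.7 [ 0.6698 -0.1182  0.1411] [ 0.1  1.5 -0.1] ycol [0.002 1.    0.   ] z [ 0.  0. -1.]
turn [ 0.0004  0.0008 -0.0033]
.664,-.115,.028 [0.0117 0.0063 0.2261]
```

View pics/7.png

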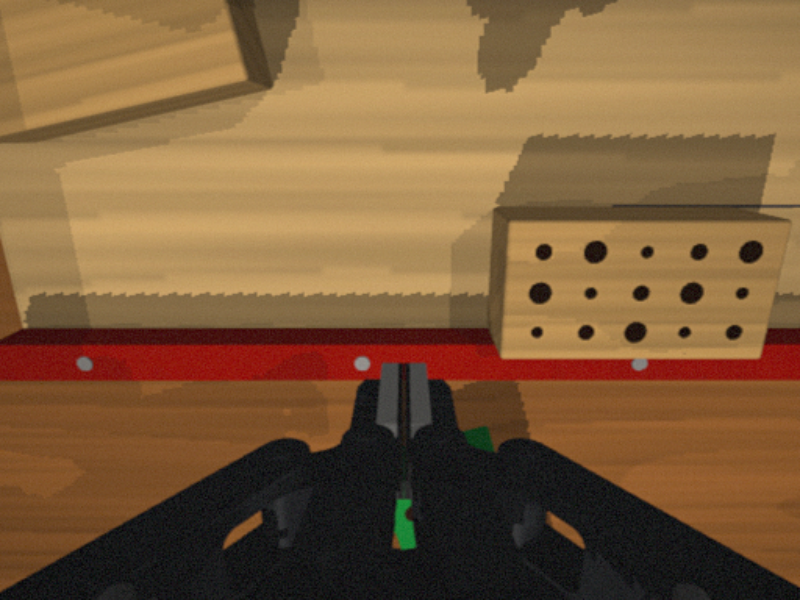

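The block (495–790, 208–358) is square against the fence. Next I lower the shut fingers at its -y end and push +y.

step_arm([
  {"x": 0.012, "y": 0.006, "z": 0.08, "ax": 0, "ay": 0, "az": 0, "grip": 1},
  {"x": 0.012, "y": 0.006, "z": 0.16, "ax": 0, "ay": 0, "az": 0, "grip": 1},
  {"x": 0.012, "y": 0.006, "z": 0.21, "ax": 0, "ay": 0, "az": 0, "grip": 1},
  {"x": 0.012, "y": 0.006, "z": 0.23, "ax": 0, "ay": 0, "az": 0, "grip": 1},
  {"x": 0.012, "y": 0.006, "z": 0.23, "ax": 0, "ay": 0, "az": 0, "grip": 1},
  {"x": 0.012, "y": 0.03, "z": 0.23, "ax": 0, "ay": 0, "az": 0, "grip": 1},
  {"x": 0.012, "y": 0.05, "z": 0.23, "ax": 0, "ay": 0, "az": 0, "grip": 1},
  {"x": 0.012, "y": 0.07, "z": 0.23, "ax": 0, "ay": 0, "az": 0, "grip": 1},
  {"x": 0.012, "y": 0.09, "z": 0.23, "ax": 0, "ay": 0, "az": 0, "grip": 1},
  {"x": 0.012, "y": 0.11, "z": 0.23, "ax": 0, "ay": 0, "az": 0, "grip": 1},
])

```text
time: 6.75
tool_pos: [0.6641, -0.0616, 0.0275]
tcp_rot: [-0.0, 3.14, -0.001]
wrist_force: [0.5, -2.2, 1.2]
width: 0.002
grip_force: 0.9
```

```bash
python3 go.py .664,-.02,.026
```

```text
6.75 [ 0.6641 -0.0616  0.0275] [ 0.5 -2.2  1.2] ycol [-0.     1.    -0.001] z [ 0.002 -0.001 -1.   ]
turn [-0.0012  0.0038  0.0006]
.664,-.02,.026 [0.0002 0.0833 0.0029]
```

step_arm([
  {"x": 0, "y": 0.018, "z": 0, "ax": 0, "ay": 0, "az": 0, "grip": 1},
  {"x": 0, "y": 0.034, "z": 0, "ax": 0, "ay": 0, "az": 0, "grip": 1},
  {"x": 0, "y": 0.048, "z": 0, "ax": 0, "ay": 0, "az": 0, "grip": 1},
  {"x": 0, "y": 0.058, "z": 0, "ax": 0, "ay": 0, "az": 0, "grip": 1},
  {"x": 0, "y": 0.064, "z": 0, "ax": 0, "ay": 0, "az": 0, "grip": 1},
])

```text
time: 7.25
tool_pos: [0.6632, -0.0299, 0.0262]
tcp_rot: [0.0, -3.141, 0.0]
wrist_force: [0.1, -1.8, 1.1]
width: -0.001
grip_force: 0.9
```

step_arm([
  {"x": 0, "y": 0.005, "z": 0, "ax": 0, "ay": 0, "az": 0, "grip": 1},
  {"x": 0, "y": 0.01, "z": 0, "ax": 0, "ay": 0, "az": 0, "grip": 1},
])

```text
time: 7.45
tool_pos: [0.6632, -0.0254, 0.0262]
tcp_rot: [-0.001, -3.141, 0.0]
wrist_force: [-0.8, -1.8, 0.3]
width: 0.0
grip_force: 0.9
```

step_arm([
  {"x": 0, "y": 0.004, "z": 0, "ax": 0, "ay": 0, "az": 0, "grip": 1},
  {"x": 0, "y": 0.006, "z": 0, "ax": 0, "ay": 0, "az": 0, "grip": 1},
])

```text
time: 7.65
tool_pos: [0.6632, -0.0223, 0.0262]
tcp_rot: [-0.0, -3.141, -0.0]
wrist_force: [-0.5, -1.5, 1.4]
width: -0.003
grip_force: 0.8
```

step_arm([
  {"x": 0, "y": 0.004, "z": 0, "ax": 0, "ay": 0, "az": 0, "grip": 1},
  {"x": 0, "y": 0.006, "z": 0, "ax": 0, "ay": 0, "az": 0, "grip": 1},
])

```text
time: 7.85
tool_pos: [0.6631, -0.0196, 0.0262]
tcp_rot: [-0.0, -3.141, 0.001]
wrist_force: [-0.3, -5.3, 0.9]
width: -0.001
grip_force: 2.5
```

step_arm([
  {"x": 0, "y": 0.003, "z": 0, "ax": 0, "ay": 0, "az": 0, "grip": 1},
  {"x": 0, "y": 0.005, "z": 0, "ax": 0, "ay": 0, "az": 0, "grip": 1},
])

```text
time: 8.05
tool_pos: [0.6631, -0.0195, 0.0263]
tcp_rot: [0.001, -3.141, 0.006]
wrist_force: [-0.5, -13.3, 1.6]
width: -0.001
grip_force: 6.4
```

Both contacts are felt: x -11 N, y -13 N. I'll back off and look.

step_arm([
  {"x": 0, "y": -0.03, "z": 0, "ax": 0, "ay": 0, "az": 0, "grip": 1},
  {"x": 0, "y": -0.06, "z": 0, "ax": 0, "ay": 0, "az": 0, "grip": 1},
  {"x": 0, "y": -0.06, "z": -0.1, "ax": 0, "ay": 0, "az": 0, "grip": 1},
  {"x": 0, "y": -0.06, "z": -0.2, "ax": 0, "ay": 0, "az": 0, "grip": 1},
  {"x": 0.05, "y": 0, "z": -0.29, "ax": 0, "ay": 0, "az": 0, "grip": 1},
  {"x": 0.12, "y": 0.07, "z": -0.29, "ax": 0, "ay": 0, "az": 0, "grip": -1},
  {"x": 0.18, "y": 0.14, "z": -0.29, "ax": 0, "ay": 0, "az": 0, "grip": -1},
  {"x": 0.206, "y": 0.16, "z": -0.29, "ax": 0, "ay": 0, "az": 0, "grip": -1},
  {"x": 0.206, "y": 0.16, "z": -0.29, "ax": 0, "ay": 0, "az": 0, "grip": -1},
  {"x": 0.206, "y": 0.16, "z": -0.29, "ax": 0, "ay": 0, "az": 0, "grip": -1},
])

```text
time: 9.05
tool_pos: [0.5607, 0.0627, 0.1713]
tcp_rot: [-0.001, 3.141, -0.0]
wrist_force: [0.2, -0.2, 0.3]
width: 0.851
grip_force: 0.0
```

```bash
python3 go.py .59,.061,.016; python3 -c "
from h import *
c=save('wrist','w.png');d=save('side','s.png')
cv2.imwrite('pics/8.png',np.hstack([cv2.resize(c['img'][:,:,::-1],(400,300)),cv2.resize(d['img'][175:250,160:260,::-1],(400,300),interpolation=2)]))"
```

```text
9.05 [0.5607 0.0627 0.1713] [ 0.2 -0.2  0.3] ycol [-0.  1. -0.] z [ 0.001 -0.    -1.   ]
turn [-0.0005  0.0015  0.0008]
.59,.061,.016 [-0.0584 -0.0033  0.3107]
```

View pics/8.png

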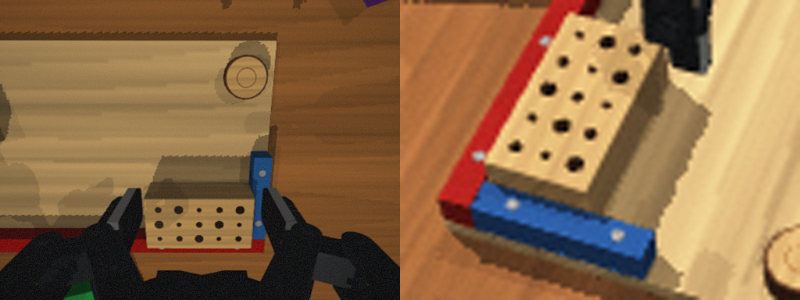

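It looks seated on both sides (side crop: block flush with red at left and blue at bottom). One gentle squaring push toward the fence, offset to clear the stop.

step_arm([
  {"x": -0.04, "y": -0.017, "z": 0.1, "ax": 0, "ay": 0, "az": 0, "grip": -1},
  {"x": -0.04, "y": -0.017, "z": 0.2, "ax": 0, "ay": 0, "az": 0, "grip": -1},
  {"x": -0.04, "y": -0.017, "z": 0.28, "ax": 0, "ay": 0, "az": 0, "grip": -1},
  {"x": -0.04, "y": -0.017, "z": 0.3, "ax": 0, "ay": 0, "az": 0, "grip": -1},
  {"x": -0.06, "y": -0.017, "z": 0.3, "ax": 0, "ay": 0, "az": 0, "grip": -1},
  {"x": -0.08, "y": -0.017, "z": 0.3, "ax": 0, "ay": 0, "az": 0, "grip": -1},
  {"x": -0.095, "y": -0.017, "z": 0.3, "ax": 0, "ay": 0, "az": 0, "grip": -1},
  {"x": -0.105, "y": -0.017, "z": 0.3, "ax": 0, "ay": 0, "az": 0, "grip": -1},
  {"x": -0.112, "y": -0.017, "z": 0.3, "ax": 0, "ay": 0, "az": 0, "grip": -1},
  {"x": -0.115, "y": -0.017, "z": 0.3, "ax": 0, "ay": 0, "az": 0, "grip": -1},
  {"x": -0.117, "y": -0.017, "z": 0.3, "ax": 0, "ay": 0, "az": 0, "grip": -1},
])

```text
time: 10.25
tool_pos: [0.6184, 0.0548, 0.0215]
tcp_rot: [0.0, -3.141, -0.0]
wrist_force: [-2.3, 0.4, 0.2]
width: 0.996
grip_force: 1.0
```

step_arm([
  {"x": -0.003, "y": 0, "z": 0, "ax": 0, "ay": 0, "az": 0, "grip": -1},
  {"x": -0.004, "y": 0, "z": 0, "ax": 0, "ay": 0, "az": 0, "grip": -1},
])

```text
time: 10.45
tool_pos: [0.6184, 0.0546, 0.0208]
tcp_rot: [-0.001, -3.137, 0.0]
wrist_force: [-6.9, -0.2, 4.8]
width: 0.996
grip_force: 3.6
```

step_arm([
  {"x": 0.03, "y": 0, "z": 0, "ax": 0, "ay": 0, "az": 0, "grip": -1},
  {"x": 0.07, "y": 0, "z": 0, "ax": 0, "ay": 0, "az": 0, "grip": -1},
  {"x": 0.09, "y": 0, "z": -0.1, "ax": 0, "ay": 0, "az": 0, "grip": -1},
  {"x": 0.15, "y": 0, "z": -0.2, "ax": 0, "ay": 0, "az": 0, "grip": -1},
  {"x": 0.2, "y": 0, "z": -0.3, "ax": 0, "ay": 0, "az": 0, "grip": -1},
  {"x": 0.24, "y": 0, "z": -0.4, "ax": 0, "ay": 0, "az": 0, "grip": -1},
  {"x": 0.24, "y": 0, "z": -0.4, "ax": 0, "ay": 0, "az": 0, "grip": -1},
  {"x": 0.24, "y": 0, "z": -0.4, "ax": 0, "ay": 0, "az": 0, "grip": -1},
])

```text
time: 11.25
tool_pos: [0.5027, 0.0549, 0.2258]
tcp_rot: [-0.0, 3.132, 0.001]
wrist_force: [0.6, 0.0, 0.1]
width: 0.997
grip_force: 0.0
```

```bash
python3 -c "
from h import *
c=save('wrist','w.png');d=save('side','s.png');e=save('scene','a2.png')
cv2.imwrite('pics/9.png',np.hstack([cv2.resize(e['img'][150:290,150:345,::-1],(400,300)),cv2.resize(d['img'][175:250,160:260,::-1],(400,300),interpolation=2)]))
cv2.imwrite('pics/10.png',cv2.resize(c['img'][:,:,::-1],(800,600)))"
```

```text
(no output)
```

View pics/9.png

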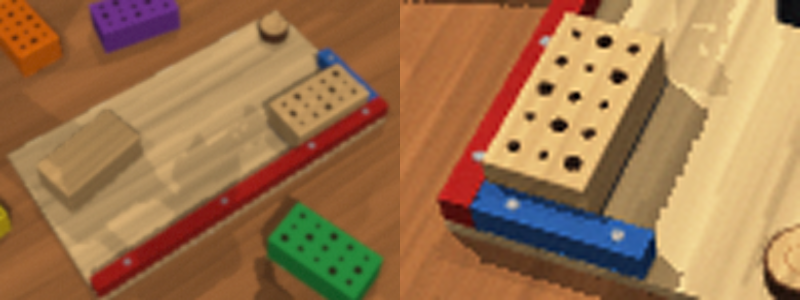

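View pics/10.png

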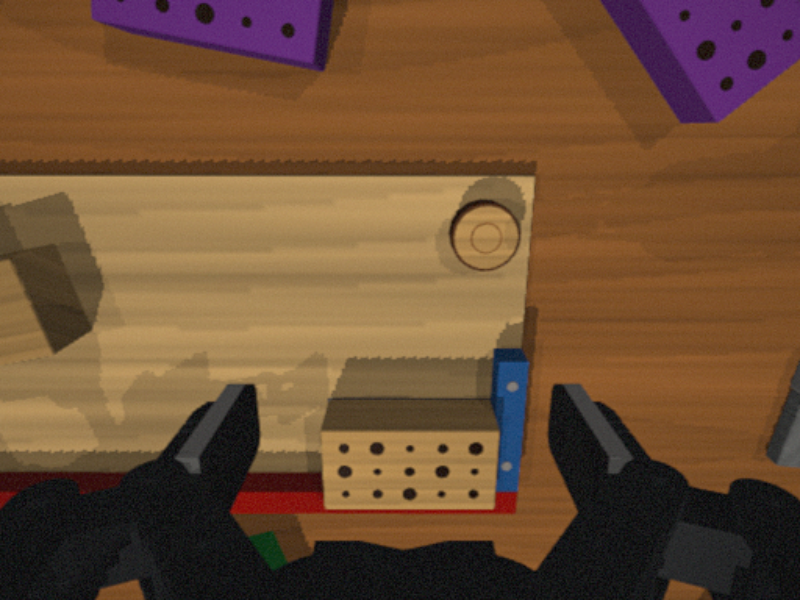

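The block's top lies inside the fence line and its end meets the blue stop (wrist view column 497), with the slice and plain block unmoved.

```bash
python3 -c "
from workcell import bot
print(bot.finish_job())"
```

```text
the job is handed in; nothing more can be done
None
```

I pushed the drilled block along the board into the corner, one long side against the red fence and one end against the blue stop, and handed the job in at about 11 s. Both contacts showed in the wrist force (about 11 N and 13 N), and nothing else looked moved in the final pictures.

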